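Hang the utensil rack on the splash panel's stud

ROBOT

A 6-joint arm with a two-finger parallel gripper is mounted at the origin on the work surface. World frame = base frame: x ahead of the robot, y to its left, z up, the work surface at z = 0. Lengths are in m, angles in degrees, forces in N, time in s.
With the tool pointing down it reaches from about 0.4 to 0.825 m from the base axis. Payload 7 kg.
Tool frame: the origin (TCP) lies on the centre line of the jaws, within the pads' length; the fingertips stand 19 mm ahead of it and the grasp point (between the pads) is the TCP (r.tip_extent is the distance from the TCP to the fingertips, in m); z points along the fingers, y is the line along which they close (so a half turn about z gives the same grasp; the last joint's range is limited). The gripper opens to 88 mm and grips with 3 to 60 N. Pads are 19 mm wide; open, the fingers measure 130 mm over their backs; the gripper's body (78 mm by 193 mm) begins 47 mm behind the grasp point.
Start: joints at [81.824, 20.546, 0.682, 0, -70.136, -16.507], TCP at [0.282, 0.613, 0.246] pointing down, gripper open.
Joint ranges: [-176.03, 176.03], [-82.01, 121.73], [-58.28, 71.71], [-173.87, 95.51], [-174.79, -0.11], [-173.66, 173.66]. Speed limits (degrees/s): [136.94, 136.94, 172.46, 180, 180, 180].

INTERFACE

Orientations are given as [roll, pitch, yaw] about the fixed x, y, z axes, in that order (R = Rz(yaw) Ry(pitch) Rx(roll)).
In Python, from plant import r gives the robot as it stands. The module is installed in compiled form; this text tells all that it offers.
- The arm moves only by the tool jog_arm, never from a script. Its argument "deltas" is a list that holds one entry, the list of rows, each a list of 5 numbers: the opening, from -1 (shut) to 1 (fully open), then the shift along the world's x, y, z in cm, then the turn about the world's z in rad. In form: [[[claw, dx, dy, dz, turn], ...]]. A call has 1 to 8 rows; each row shifts and turns the commanded pose from where the row before left it; what a row does not reach is not made up. A row lasts 1/8 s, in which the tool goes at most 62.5 mm and 10.7 degrees, less where a joint would pass 70% of its speed; a pose out of reach is approached as far as the arm can. A call with a gripper value outside its range is refused whole. The fingers move at their own pace and stop on an object; "force" is the grip in N (left out, the last holds). Time passes only in rows, so rows that do not move let the fingers close. It gives the time, the measured TCP pose, the force, the opening and the grip force at its end, in the units of the state.
- r.get_state(): the state, without advancing time (a new reading comes with each control period).
- r.capture(name): name is "side" or "top" or "wrist"; returns the picture (384x512x3 uint8, blue, green, red); there is no depth.
- r.camera_info(name): a dict with "fx", "fy", "cx", "cy" (pixels), "k1" (the pictures are not rectified: a ray, as slopes to the right and down, at radius r is drawn at 1 + k1 r^2 times it, then the intrinsics apply), "view" (4x4, takes a point from world to camera coordinates). Camera axes: x right, y up, looking along -z (the intrinsics and any distortion apply to the point x, -y, -z); pixel columns grow to the right and rows downward; lengths in m; the calibration is good to about 2 mm. A picture is of the moment at which its call begins: read the wrist's pose just before it. camera_info takes no time and is no camera call; for the wrist camera it gives the pose at the moment of the call.
- r.close_job(): hands the job in; it is judged then, once.
The state is a dict: "time_s": time; "joints": joint angles; "qd": joint speeds; "joint_torque": joint torques, N m; "tcp_pos": TCP position; "eef_rot": TCP orientation; "contact_force": force on the tool from outside, world axes, zero at the start; "moment": the same for the moment, N m; "gripper_width": finger opening in m; "gripper_force": force on a finger pad.
Only numpy, scipy, OpenCV 4.12 (cv2) and the standard library are available. Lean on these libraries where they do the work, as an engineer would, in place of code of your own. Each camera call takes 0.05 s, during which the arm holds its last target. There are 200 camera calls.

TASK

Take the orange utensil rack out of the dish drainer and hang it on the splash panel: bring the wide part of its keyhole over the brass screw head until the rack is against the tiled face, then slide it down until the screw sits at the very top of the narrow slot, and let go so that it hangs straight. The screw may sit anywhere along its short rail, so feel for it gently: never push the rack hard against the panel or the screw, and leave the other kitchen things where they are.

Things in the scene. Friction and masses are not known exactly. Their poses are not given: they have to be found in the camera images.
- rack: Orange utensil rack, 0.2 to 0.33 kg, 140 wide (its y), 140 high (z); plate 5 thick (x -2.5 to 2.5). Origin: centre of the plate's underside; x points out of its front, z up. Two steel hooks on 28 x 30 x 6 steel bases (y = +-50, z 9 to 45) reach 33 in front; they keep it bottom-heavy. Starts standing loosely in the drainer (leaning up to 0.06 rad), front roughly to +x.
- rack_rim (a point): Where to grip the rack from above: 10 below the top edge, in the middle of its thicker rim. The rim is the top 30 of the rack (z 110 to 140), 140 wide and 10 thick, x -2.5 to 7.5, so this point is at rack x 2.5, z 130. Held here, the rack can swing a little about the line between the fingers under a side load. Axes as the rack's.
- rack_hole (a point): Centre of the wide part of the keyhole, in the plate's mid-plane at rack y 0, z 50. It is a 23 x 23 square opening (z 38.5 to 61.5) right through the plate; its top corners taper at 45 degrees (z 60.5 to 66.5) into the narrow slot. Axes as the rack's.
- rack_slot (a point): Closed upper end of the narrow slot, at rack y 0, z 78, in the plate's mid-plane. The slot is 11 wide and runs straight up from the wide opening. Axes as the rack's.
- panel: White tiled splash panel fixed on the worktop, 18 thick (its x), 260 wide (y), 130 high (z); grey foot 12 high reaching 30 in front of the mid-plane. Origin: centre of its underside; x points out of the tiled face, away from the robot. The aluminium cap on the top edge (z 124 to 130) stands 1 proud of the face. With the rack fully home, its underside is 31 and its top 171 above the worktop.
- rail_mid (a point): Middle of the 70 long black rail on the panel's tiled face (panel x 9, y 0, z 105); axes as the panel's. From this rail a screw sticks out along +x: neck 8 in diameter, 7 long, then a flat brass head 18 in diameter, 4 thick (its front 11 off the face). It is clamped fast, at this height, anywhere from 24 left to 24 right of this point along y: not measured, so look or feel for it.
- drainer: Grey dish drainer, fixed, 220 x 220, floor 10 high, rim 24 high. Origin: centre of its underside. Four upright ribs, up to z = 55, hold the rack's plate at drainer x = 30, and four more hold the blue board at x = -60. Lift the rack at least 60 straight up to clear the ribs.
- board: Small blue board, 5 x 120 x 85 high, standing in the drainer 90 behind the rack. Origin: centre of its underside. Leave it alone.
- mug: White mug, 76 in diameter, 90 high. Origin: centre of its underside. Leave it alone.
- bowl: Blue bowl, 120 in diameter, 55 high. Origin: centre of its underside. Leave it alone.
- jar: Glass jar, 70 in diameter, 110 high. Origin: centre of its underside. Leave it alone.
There are look-alikes about, which are no part of the job. Leave any red or turquoise look-alike of the rack alone.

How it is judged (in metres and radians):
On the way, in this order (a step that is already met when the one before it is completed fails the run):
1. the rack is lifted clear of the drainer (height (world z) of rack above 0.06 m and contact force between rack and drainer below 0.01 N), for 0.2 s.
2. the screw head is through the keyhole's wide part: the rack is within 7 mm of the tiled face, above its final height (x of rack in the frame of panel between 0.009 and 0.0185 m and y of rack in the frame of panel between -0.03 and 0.03 m and z of rack in the frame of panel between 0.045 and 0.066 m), for 0.1 s.
At the end, for the whole second after the job is handed in: The rack hangs on the screw by its slot, fully down (its origin within 4 mm below and 3 mm above 31 mm over the panel's underside), its back within about 4 mm of the tiled face and facing out within 0.15 rad, upright within 0.12 rad, at rest, carried by the panel's screw and released (x of rack in the frame of panel between 0.0095 and 0.0165 m and y of rack in the frame of panel between -0.04 and 0.04 m and z of rack in the frame of panel between 0.027 and 0.034 m and angle between rack's own z axis and vertical below 0.12 rad and angle between the x axis of rack and the x axis of panel, either way round below 0.15 rad and contact force between rack and panel above 0.5 N and linear speed of rack below 0.02 m/s and angular speed of rack below 0.2 rad/s); the robot touches nothing.
It fails at once if the rack is pushed against the panel or its screw with more than 20 N (contact force between rack and panel above 20 N).
It fails at once if another kitchen thing is shifted by more than 3 cm (distance of any of mug, bowl, jar, board from where it was at the start of the episode above 0.03 m).
It also fails if it takes over 61 s, if anything falls off the work surface, if the arm or the gripper's body presses on something with over 40 N, if the wrist force passes 120 N, or if a joint passes its speed limit or range.

## Working session

There is one attempt and no reset: what is moved stays moved. The work goes in short steps, Python scripts to look and compute and a tool call to move; the robot and the scene stay as the last step left them, time stands still between calls to the robot, and variables do not carry over. Pictures are saved under pics/ and viewed, at most 13 in all, crops included, and the job is handed in when it is done.

Besides the shell and the picture viewer there is one more tool, called by a JSON object that holds its "method" and its "body", one argument or row to a line. jog_arm: Moves the arm, as the interface text tells. Its arguments: {"type":"object","properties":{"deltas":{"type":"array"},"force":{"type":"number"}},"required":["deltas"]}

```bash
mkdir -p pics; cat > h.py <<'E'
import numpy as np, cv2
from plant import r
def snap(n,f):
    im=r.capture(n); cv2.imwrite('pics/'+f,im); return im
def ray(n,u,v,info=None):
    c=info or r.camera_info(n); p=np.array([(u-c['cx'])/c['fx'],(v-c['cy'])/c['fy']]); q=p.copy()
    for _ in range(20): q=p/(1+c['k1']*(q@q))
    V=np.array(c['view']); d=V[:3,:3].T@np.array([q[0],-q[1],-1]); o=-V[:3,:3].T@V[:3,3]
    return o,d
def atz(n,u,v,z):
    o,d=ray(n,u,v); return o+d*(z-o[2])/d[2]
def proj(n,P):
    c=r.camera_info(n); V=np.array(c['view']); P=np.atleast_2d(P); q=P@V[:3,:3].T+V[:3,3]
    s=np.c_[q[:,0]/-q[:,2],-q[:,1]/-q[:,2]]; s=s*(1+c['k1']*(s**2).sum(1,keepdims=True))
    return s*[c['fx'],c['fy']]+[c['cx'],c['cy']]
def tri(n1,p1,n2,p2):
    (a,d),(b,e)=ray(n1,*p1),ray(n2,*p2)
    t=np.linalg.lstsq(np.c_[d,-e],b-a,rcond=None)[0]; x,y=a+d*t[0],b+e*t[1]
    return (x+y)/2,np.linalg.norm(x-y)
E
python3 - <<'E'
from h import *
a=snap('side','s0.png');b=snap('top','t0.png')
for n in('side','top'):
    c=r.camera_info(n);V=np.array(c['view']);print(n,c['fx'],c['k1'],-V[:3,:3].T@V[:3,3],-V[2,:3])
s=r.get_state();print(s['time_s'],s['eef_rot'],s['contact_force'])
cv2.imwrite('pics/st.png',cv2.resize(np.vstack([a,b]),None,fx=.78,fy=.78))
E
```

```text
side 385.7067147780543 -0.10157255187359766 [ 0.34102655 -0.67560167  0.67688105] [ 0.20450021  0.77177902 -0.60211029]
top 436.6640755723482 -0.15954809555344404 [0.4859578  0.05853443 1.25745104] [ 0.0542488  -0.01670773 -0.99838766]
0.1 [ 1.79913099e+02 -1.05362302e-02 -2.46879054e+01] [ 0.41146434  0.6031088  -1.20394925]
```

View pics/s0.png

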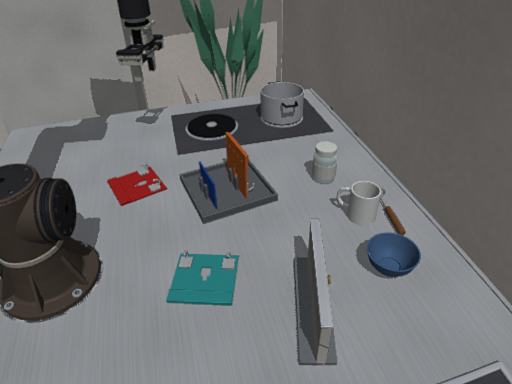

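View pics/t0.png

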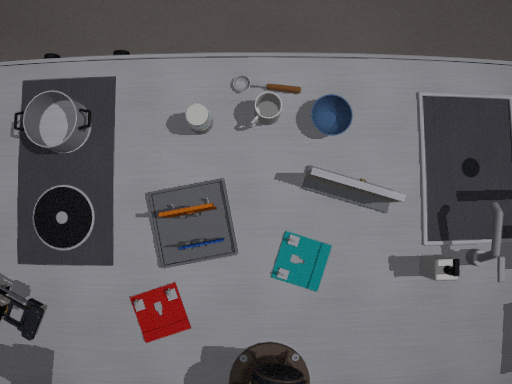

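The orange rack stands in the drainer at side (237,165) and top (186,211). The look-alikes lie flat: red at top (160,312), turquoise at top (301,262). The blue board is at top (201,243). The panel is at top (355,185), with a brass screw at side (329,280) and top (363,181). I choose the orange one and check it in close crops.

```bash
python3 - <<'E'
from h import *
a=cv2.imread('pics/s0.png');b=cv2.imread('pics/t0.png')
def cr(im,x,y,w,h,k): return cv2.resize(im[y:y+h,x:x+w],None,fx=k,fy=k,interpolation=cv2.INTER_CUBIC)
# top: rack 146..226 x 190..235 (5x=400x225) ; panel 295..415 ,155..222
T=np.hstack([cr(b,150,185,80,60,5),cr(b,300,155,110,60,3.6363)[:300] if 0 else cv2.resize(cr(b,295,160,120,60,3.3333),(400,300))])
S=np.hstack([cr(a,200,125,80,60,5),cr(a,290,250,80,60,5)])
cv2.imwrite('pics/c1.png',np.vstack([T,S]))
E
```

```text
(no output)
```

View pics/c1.png

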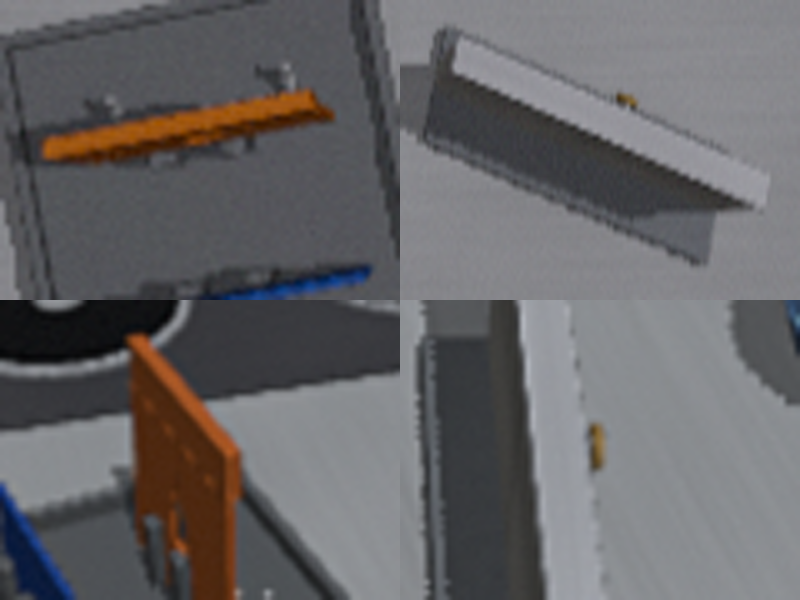

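```bash
python3 - <<'E'
from h import *
np.set_printoptions(precision=4,suppress=True)
P=[atz('top',u,v,.130) for u,v in [(312.4,168),(310,175),(406,195),(400.6,201.6)]]
print('cap',*P); l=(P[0]+P[1])/2;q=(P[2]+P[3])/2
print('len',np.linalg.norm(l-q),np.linalg.norm(P[0]-P[1]),'yaw',np.degrees(np.arctan2((l-q)[1],(l-q)[0]))-90,'mid',(l+q)/2)
print('screw',atz('top',362.5,179.6,.105),tri('top',(362.5,179.6),'side',(329.6,279.4)))
L,R=[atz('top',150+u/5,185+v/5,.150) for u,v in[(48,148),(320,105)]]
print('rack',L,R,np.linalg.norm(L-R),np.degrees(np.arctan2((L-R)[1],(L-R)[0]))-90,(L+R)/2)
# orange mask min area rect
b=cv2.imread('pics/t0.png');h=cv2.cvtColor(b,cv2.COLOR_BGR2HSV)
m=cv2.inRange(h,(5,150,90),(18,255,255));m[:,:140]=0;m[:190]=0;m[235:]=0;m[:,230:]=0
ys,xs=np.nonzero(m);bx=cv2.boxPoints(cv2.minAreaRect(np.c_[xs,ys].astype(np.float32)));print(bx)
print(np.array([atz('top',u,v,.15) for u,v in bx]))
print('tri top mid far',tri('top',(158.6,214),'side',(227.5,132.5)),tri('top',(214.5,206),'side',(248,156)))
d,_=divmod(0,1)
s=r.get_state();print(s['tcp_pos'],s['eef_rot'])
E
```

```text
cap [ 0.6042 -0.1119  0.13  ] [ 0.5859 -0.1053  0.13  ] [ 0.5318 -0.3623  0.13  ] [ 0.5144 -0.3469  0.13  ]
len 0.2563128177494104 0.01944791144938208 yaw -16.308695431653348 mid [ 0.5591 -0.2316  0.13  ]
screw [ 0.5751 -0.2511  0.105 ] (array([ 0.576 , -0.2518,  0.1038]), np.float64(0.0016096229134066353))
rack [0.4857 0.2818 0.15  ] [0.5068 0.1428 0.15  ] 0.14054180881959227 8.633969563776915 [0.4962 0.2123 0.15  ]
[[158.3103 212.2759]
 [214.8528 201.8051]
 [216.0663 208.3581]
 [159.5239 218.8289]]
[[0.4916 0.2851 0.15  ]
 [0.5174 0.1406 0.15  ]
 [0.5008 0.1376 0.15  ]
 [0.4749 0.282  0.15  ]]
tri top mid far (array([0.4881, 0.2849, 0.1467]), np.float64(0.0017825151716344553)) (array([0.5106, 0.1407, 0.1511]), np.float64(0.00787464369968753))
[0.2817 0.6129 0.2447] [179.9131  -0.0105 -24.6879]
```

{"method": "jog_arm", "body": {
  "deltas": [
    [[1,2.6,-5,0,-0.122],[1,2.6,-5,0,-0.122],[1,2.6,-5,0,-0.122],[1,2.6,-5,0,-0.122],[1,2.6,-5,0,-0.122],[1,2.6,-5,0,-0.122],[1,2.6,-5,0,-0.122],[1,2.6,-5,0,-0.122]]
  ],
  "force": 15
}}

```text
time_s: 1.1
tcp_pos: [0.4903, 0.2115, 0.2455]
eef_rot: [180.0, 0.0, -80.8]
contact_force: [1.0, 1.1, -0.3]
gripper_width: 0.0879
gripper_force: 0.0
```

{"method": "jog_arm", "body": {
  "deltas": [
    [[1,0,0,0,0],[1,0,0,0,0]]
  ]
}}

```text
time_s: 1.35
tcp_pos: [0.4899, 0.213, 0.2453]
eef_rot: [180.0, -0.0, -80.6]
contact_force: [-0.9, -0.4, -0.7]
gripper_width: 0.0875
gripper_force: 0.0
```

```bash
python3 - <<'E'
from h import *
s=r.get_state();print(s['time_s'],s['tcp_pos'],s['eef_rot'],s['joints'])
a=snap('wrist','w1.png');c=r.camera_info('wrist');V=np.array(c['view']);print(c['fx'],c['k1'],-V[:3,:3].T@V[:3,3],V)
cv2.imwrite('pics/w1b.png',cv2.resize(a,None,fx=1.5,fy=1.5))
E
```

```text
1.35 [0.48986146 0.21301918 0.24534968] [ 1.79979288e+02 -2.30305958e-04 -8.06308932e+01] [ 4.45360812e+01  7.28903127e+00 -1.70557673e+01 -1.28850894e-02
 -6.56722661e+01 -3.51616646e+01]
269.88019920448545 -0.007171619517714161 [0.50453813 0.1335898  0.3850736 ] [[-9.86424230e-01 -1.64216691e-01  3.41854816e-04  5.19494675e-01]
 [ 1.56460029e-01 -9.40459335e-01 -3.01755693e-01  1.62893875e-01]
 [ 4.98748219e-02 -2.97605640e-01  9.53385224e-01 -3.52530157e-01]
 [ 0.00000000e+00  0.00000000e+00  0.00000000e+00  1.00000000e+00]]
```

View pics/w1b.png

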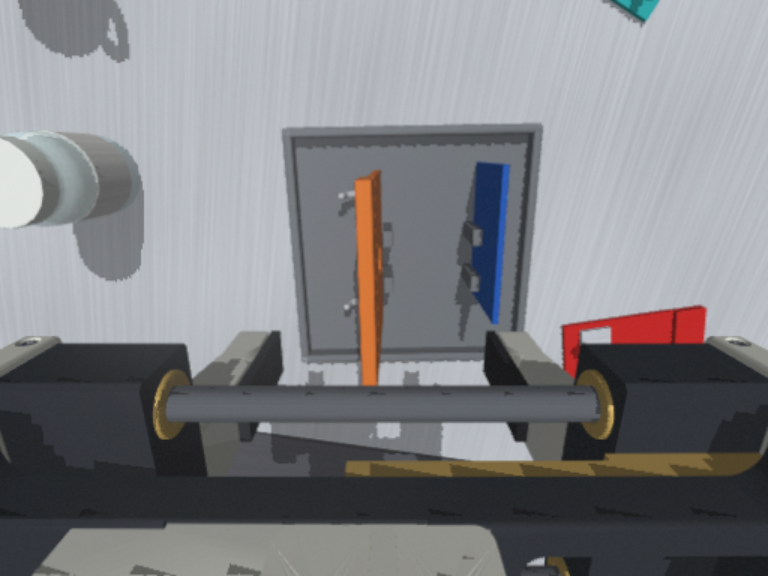

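```bash
python3 - <<'E'
from h import *
np.set_printoptions(precision=4,suppress=True)
for z in(.146,.15):
  E=[atz('wrist',u/1.5,v/1.5,z) for u,v in [(356,181),(370,181),(361.5,383),(377,383)]]
  print(*E); a=(E[0]+E[1])/2;b=(E[2]+E[3])/2
  print('yaw',np.degrees(np.arctan2((b-a)[1],(b-a)[0]))-90, 'thick',np.linalg.norm(E[0]-E[1]),np.linalg.norm(E[2]-E[3]),'mid',a+(b-a)/np.linalg.norm(b-a)*.07)
E
```

```text
[0.5169 0.1517 0.146 ] [0.509  0.1504 0.146 ] [0.4941 0.2822 0.146 ] [0.4838 0.2805 0.146 ]
yaw 10.436563564669768 thick 0.008051149492549566 0.010445484251511703 mid [0.5003 0.2199 0.146 ]
[0.5167 0.1514 0.15  ] [0.5089 0.1501 0.15  ] [0.4943 0.2797 0.15  ] [0.4842 0.278  0.15  ]
yaw 10.436563564669697 thick 0.007916443706068631 0.010270718254112689 mid [0.5001 0.2196 0.15  ]
```

The wrist view shows the orange rack's top edge from (363,181) to (369,385), between the open fingers. Its yaw is about 10° and its middle is near (0.498, 0.2145). Going down.

{"method": "jog_arm", "body": {
  "deltas": [
    [[1,0.8,0.15,-2,0.012],[1,0,0,-3,0],[1,0,0,-3,0],[1,0,0,-2.5,0],[1,0,0,0,0]]
  ],
  "force": 10
}}

```text
time_s: 2.02
tcp_pos: [0.4964, 0.2151, 0.1388]
eef_rot: [179.8, -0.1, -79.8]
contact_force: [0.6, 0.4, -0.5]
gripper_width: 0.0873
gripper_force: 0.0
```

{"method": "jog_arm", "body": {
  "deltas": [
    [[-1,0,0,0,0],[-1,0,0,0,0],[-1,0,0,0,0],[-1,0,0,0,0],[-1,0,0,0,0]]
  ],
  "force": 10
}}

```text
time_s: 2.65
tcp_pos: [0.498, 0.2148, 0.1408]
eef_rot: [-180.0, 0.0, -79.9]
contact_force: [0.0, -0.1, 0.1]
gripper_width: 0.0437
gripper_force: 0.0
```

{"method": "jog_arm", "body": {
  "deltas": [
    [[-1,0,0,0,0],[-1,0,0,0,0],[-1,0,0,0,0],[-1,0,0,0,0],[-1,0,0,0,0]]
  ],
  "force": 15
}}

```text
time_s: 3.28
tcp_pos: [0.4976, 0.2147, 0.1405]
eef_rot: [180.0, -0.0, -79.9]
contact_force: [-2.1, 0.5, 0.8]
gripper_width: 0.0099
gripper_force: 15.0
```

{"method": "jog_arm", "body": {
  "deltas": [
    [[-1,0,0,1,0],[-1,0,0,2,0],[-1,0,0,3,0],[-1,0,0,3,0],[-1,0,0,3,0],[-1,0,0,3,0],[-1,0,0,0,0],[-1,0,0,0,0]]
  ],
  "force": 25
}}

```text
time_s: 4.28
tcp_pos: [0.4974, 0.2146, 0.2899]
eef_rot: [179.9, 0.0, -79.9]
contact_force: [-0.5, 0.9, -3.2]
gripper_width: 0.0101
gripper_force: 25.0
```

```bash
python3 - <<'E'
from h import *
np.set_printoptions(precision=4,suppress=True)
s=r.get_state();print(s['time_s'],s['tcp_pos'],s['contact_force'],s['moment'],s['gripper_width'])
a=snap('side','s2.png');b=snap('top','t2.png')
cv2.imwrite('pics/c2.png',cv2.resize(a[60:260,150:400],None,fx=3,fy=3,interpolation=cv2.INTER_CUBIC))
# panel frame candidates
yaw=np.radians(-16.3);ux=np.array([np.cos(yaw),np.sin(yaw)]);uy=np.array([-ux[1],ux[0]])
for n,p,z in(('jar',(198,112),.11),('mug',(267,103),.09),('bowl',(332,113),.055)):print(n,atz('top',*p,z))
E
```

```text
4.275 [0.4974 0.2146 0.2899] [-0.5217  0.8617 -3.2344] [ 0.0566 -0.0049 -0.0119] 0.010067749416270354
jar [0.7588 0.1886 0.11  ]
mug [0.7873 0.0029 0.09  ]
bowl [ 0.7681 -0.1822  0.055 ]
```

View pics/c2.png

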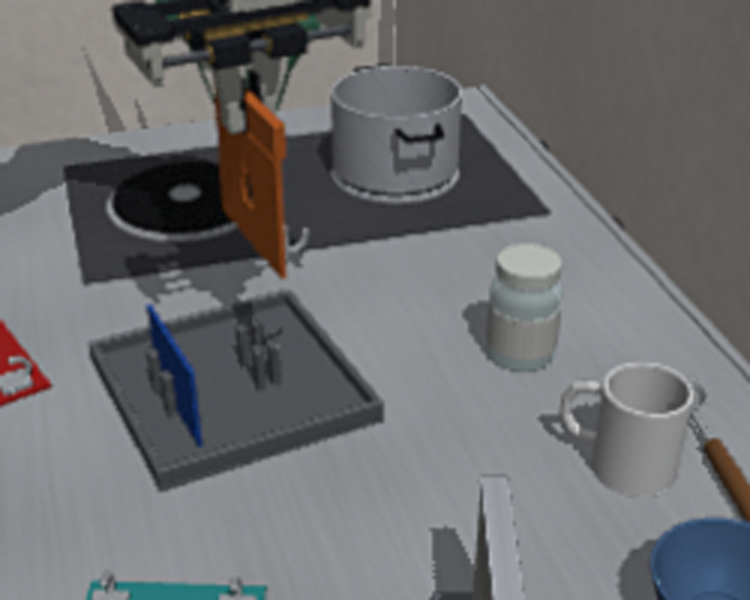

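{"method": "jog_arm", "body": {
  "deltas": [
    [[-1,1.5,-4.8,0,-0.057],[-1,1.5,-4.8,0,-0.057],[-1,1.5,-4.8,0,-0.057],[-1,1.5,-4.8,0,-0.057],[-1,1.5,-4.8,0,-0.057],[-1,1.5,-4.8,0,-0.057],[-1,1.5,-4.8,0,-0.057],[-1,1.5,-4.8,0,-0.06]]
  ]
}}

```text
time_s: 5.38
tcp_pos: [0.6179, -0.1708, 0.2892]
eef_rot: [179.9, -0.0, -106.3]
contact_force: [-0.2, 0.9, -2.2]
gripper_width: 0.0098
gripper_force: 25.0
```

{"method": "jog_arm", "body": {
  "deltas": [
    [[-1,0,-3.9,0,0],[-1,0,-3,0,0],[-1,0,-2,0,0],[-1,0,0,0,0],[-1,0,0,0,0],[-1,0,0,0,0]]
  ]
}}

```text
time_s: 6.12
tcp_pos: [0.618, -0.2573, 0.2906]
eef_rot: [-180.0, 0.0, -106.2]
contact_force: [-0.6, 0.6, -3.1]
gripper_width: 0.0098
gripper_force: 25.0
```

```bash
python3 - <<'E'
from h import *
s=r.get_state();print(s['time_s'],s['tcp_pos'],s['eef_rot'],s['contact_force'],s['moment'])
a=snap('wrist','w3.png');b=snap('top','t3.png');c=snap('side','s3.png')
k=lambda im,x,y,w,h,W,H:cv2.resize(im[y:y+h,x:x+w],(W,H),interpolation=cv2.INTER_CUBIC)
cv2.imwrite('pics/c3.png',np.vstack([np.hstack([k(b,290,120,130,98,400,300),k(c,230,90,200,150,400,300)]),np.hstack([k(c,280,200,100,75,400,300),k(a,0,0,512,384,400,300)])]))
E
```

```text
6.125 [ 0.61801362 -0.25726144  0.29063337] [-1.79996975e+02  1.01868827e-02 -1.06151034e+02] [-0.61231614  0.60830145 -3.0750759 ] [ 0.10656662 -0.04674751  0.03732977]
```

View pics/c3.png

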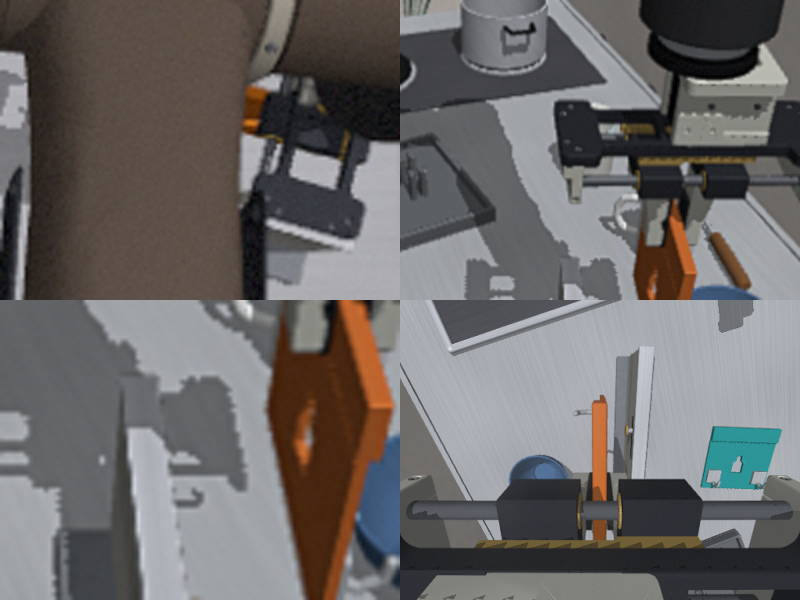

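The wrist view shows the rack's upper end at (256,123), the panel cap's end at (313,60) and the brass screw at (292,166), in full-picture pixels. I'll enlarge that area.

```bash
python3 - <<'E'
import cv2
a=cv2.imread('pics/w3.png')
cv2.imwrite('pics/c4.png',cv2.resize(a[50:250,220:340],None,fx=3,fy=3,interpolation=cv2.INTER_CUBIC)) if 0 else cv2.imwrite('pics/c4.png',cv2.resize(a[50:200,215:350],None,fx=4,fy=4,interpolation=cv2.INTER_CUBIC))
E
```

```text
(no output)
```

View pics/c4.png

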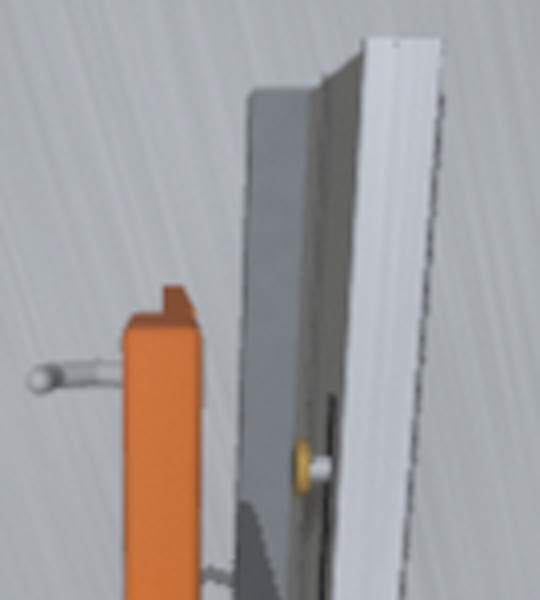

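```bash
python3 - <<'E'
from h import *
np.set_printoptions(precision=4,suppress=True)
A=lambda u,v,z:atz('wrist',215+u/4,50+v/4,z)
s=r.get_state();t=s['tcp_pos']
R=[A(*p,t[2]+.010) for p in[(124,327),(199,327),(126,597),(200,597)]]
f=lambda a,b:np.degrees(np.arctan2((a-b)[1],(a-b)[0]))
print('rack',*R,f(R[0],R[2])+90,f(R[1],R[3])+90)
C=[A(*p,.13) for p in[(365,38),(441,38),(333,597),(400,597)]]
print('cap',*C,f(C[0],C[2])+90,f(C[1],C[3])+90,np.linalg.norm(C[0]-C[1]))
S=A(301,466,.105);N=A(321,467,.107);E=A(332,396,.107);print('screw',S,N,E)
y=np.radians(-16.2);ux=np.array([np.cos(y),np.sin(y),0]);uy=np.array([-ux[1],ux[0],0])
fc=C[0]  # front cap corner: panel x=10, y=-130
for n,p in(('S',S),('N',N),('R0',R[0]),('R1',R[1]),('tcp',np.array(t)),('E',E)):print(n,(p-fc)@ux*1e3+10,(p-fc)@uy*1e3-130)
E
```

```text
rack [ 0.6045 -0.3235  0.3008] [ 0.596  -0.321   0.3008] [ 0.6141 -0.2908  0.3008] [ 0.605  -0.2882  0.3008] -16.288776363193918 -15.307348067735077
cap [ 0.5352 -0.3601  0.13  ] [ 0.5166 -0.3548  0.13  ] [ 0.5781 -0.215   0.13  ] [ 0.559  -0.2094  0.13  ] -16.483665244604126 -16.28876297437671 0.019352799054896078
screw [ 0.5761 -0.2497  0.105 ] [ 0.5704 -0.2482  0.107 ] [ 0.5621 -0.2686  0.107 ]
S 18.486392510887555 -12.503011327132839
N 12.597560915448302 -12.666009106817782
R0 66.38119355941753 -75.43223812518278
R1 57.50121068020231 -75.44105106683098
tcp 60.928186655621865 -8.325592611180937
E 10.286951930670513 -34.5747719737311
```

```bash
python3 - <<'E'
from h import *
A=lambda u,v,z:atz('wrist',215+u/4,50+v/4,z)
y=np.radians(-16.2);ux=np.array([np.cos(y),np.sin(y),0]);uy=np.array([-ux[1],ux[0],0])
fc=A(365,38,.13)
for p in[(164,287,.1605),(184,287,.1605),(161,313,.296),(195,326,.3006)]:
  q=A(*p);print(q,(q-fc)@ux*1e3+10,(q-fc)@uy*1e3-130)
# tcp/hole for verification: side-view keyhole
print(r.camera_info('wrist')['view'][2])
# back-face corner in side view
print(proj('side',np.array([[.6,-.25,.2]])))
E
```

```text
[ 0.60095168 -0.31701259  0.1605    ] 61.12954540526508 -70.2486567450486
[ 0.5962677  -0.31565705  0.1605    ] 56.25337260679025 -70.25373039516685
[ 0.60000755 -0.32337289  0.296     ] 61.99737072691476 -76.61981167542034
[ 0.59644207 -0.32121084  0.3006    ] 57.97027150120017 -75.53834782993923
[-0.08366838 -0.28988597  0.95339694 -0.45772152]
[[346.57487862 239.78104579]]
```

```bash
python3 - <<'E'
from h import *
np.set_printoptions(precision=4,suppress=True)
A=lambda u,v,z:atz('wrist',215+u/4,50+v/4,z)
y=np.radians(-16.2);ux=np.array([np.cos(y),np.sin(y),0]);uy=np.array([-ux[1],ux[0],0])
fc=A(365,38,.13)
F=lambda q:np.array([(q-fc)@ux*1e3+10,(q-fc)@uy*1e3-130,q[2]*1e3])
print('foot',F(A(249,91,.012)))
def onplane(u,v,x):
  o,d=ray('side',u,v); k=((x-10)/1e3-(o-fc)@ux)/(d@ux); return F(o+k*d)
print('hole via side',onplane(356.2,233.8,56.5))
print('tcp',F(np.array(r.get_state()['tcp_pos'])))
# side-view reference: screw in s0
o,d=ray('side',329.6,279.4);k=((20-10)/1e3-(o-fc)@ux)/(d@ux);print('screw side s0',F(o+k*d))
c=cv2.imread('pics/s3.png')
cv2.imwrite('pics/c5.png',cv2.resize(c[190:300,320:400],None,fx=5,fy=5,interpolation=cv2.INTER_CUBIC))
E
```

```text
foot [  30.1956 -128.56     12.    ]
hole via side [ 56.5     -6.163  214.2953]
tcp [ 60.9282  -8.3256 290.7805]
screw side s0 [ 20.     -13.5724 102.6581]
```

View pics/c5.png

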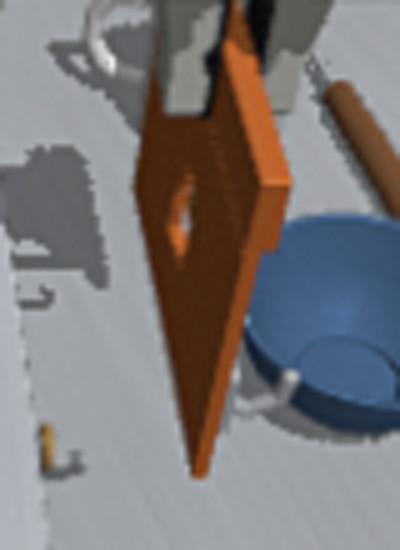

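```bash
cat > fit.py <<'E'
from h import *
from scipy.optimize import least_squares
from scipy.spatial.transform import Rotation as Ro
np.set_printoptions(precision=4,suppress=True)
def fit(obs,x0):  # obs: cam -> list of (rack xyz mm, px)
    def f(p):
        R=Ro.from_euler('xyz',[p[3],p[4],p[5]]).as_matrix();e=[]
        for n,l in obs.items():
            P=np.array([a for a,_ in l])/1e3@R.T+p[:3]; e+=list((proj(n,P)-np.array([b for _,b in l])).ravel())
        e+=[(p[4])*100,(p[5]-np.radians(-16.2))*100]
        return e
    s=least_squares(f,x0,loss='soft_l1'); return s.x,np.array(f(s.x))
E
python3 - <<'E'
from fit import *
S=lambda u,v:(320+u/5,190+v/5); W=lambda u,v:(215+u/4,50+v/4)
side=[((-2.5,-70,0),S(193,477)),((2.5,-70,0),S(208,477)),((-2.5,70,0),S(136,188)),((-2.5,-70,140),S(261,186)),((7.5,-70,140),S(290,185)),((7.5,-70,110),S(278,248)),((-2.5,0,78),S(192,177)),((-2.5,0,38.5),S(179,267))]
wr=[((7.5,-70,140),W(124,327)),((-2.5,-70,140),W(199,327)),((2.5,-70,0),W(164,287)),((-2.5,-70,0),W(184,287))]
y=np.radians(-16.2);ux=np.array([np.cos(y),np.sin(y),0]);uy=np.array([-ux[1],ux[0],0])
fc=atz('wrist',*W(365,38),.13);t=np.array(r.get_state()['tcp_pos'])
x0=np.r_[t-[0,0,.13],0,0,y]
for o in({'side':side},{'wrist':wr},{'side':side,'wrist':wr}):
    p,e=fit(o,x0);R=Ro.from_euler('xyz',p[3:]).as_matrix();h=p[:3]+R@[0,0,.05];g=R.T@(t-p[:3])
    print(p[:3],np.degrees(p[3:]),'hole panel',(h-fc)@ux*1e3+10,(h-fc)@uy*1e3-130,h[2],'grip in rack',g*1e3);print(e[:-2].reshape(-1,2).round(1).tolist())
E
```

```text
[ 0.6272 -0.2401  0.1424] [  0.9552  -0.0542 -16.3195] hole panel 64.80036550335095 10.111401112907572 0.19240122667265602 grip in rack [ -3.7407 -16.8023 148.6767]
[[0.3, -0.1], [0.1, -0.1], [-0.1, 1.6], [-0.1, -0.1], [0.6, 0.0], [-0.3, 1.4], [-0.0, -0.5], [-0.4, -2.6]]
[ 0.6184 -0.2481  0.1474] [  1.8814   0.2877 -16.1901] hole panel 58.919502392862164 -0.8520811525355612 0.1973342995797902 grip in rack [  1.5382  -4.4017 143.6501]
[[0.1, -0.0], [0.1, 0.0], [-0.1, -0.0], [-0.2, 0.0]]
[ 0.6196 -0.2494  0.156 ] [  1.8791   0.013  -16.7111] hole panel 60.12845887042911 -1.723288574828274 0.20596908187634427 grip in rack [  0.8394  -3.8103 134.9822]
[[-0.6, 0.4], [-0.7, 0.4], [-0.5, -0.1], [-0.4, -0.2], [0.6, 0.0], [-0.5, 1.6], [-0.4, -1.4], [-0.9, -3.4], [-0.8, -0.0], [0.5, 0.2], [-0.9, -0.3], [-0.9, -0.2]]
```

{"method": "jog_arm", "body": {
  "deltas": [
    [[-1,-0.3,-1.04,-1.5,0],[-1,0,0,-2.5,0],[-1,0,0,-2.5,0],[-1,0,0,-2.5,0],[-1,0,0,-1.0,0],[-1,0,0,-0.5,0],[-1,0,0,0,0],[-1,0,0,0,0]]
  ]
}}

```text
time_s: 7.28
tcp_pos: [0.6154, -0.2688, 0.1866]
eef_rot: [-179.9, 0.0, -106.2]
contact_force: [0.6, 0.2, -3.4]
gripper_width: 0.0097
gripper_force: 25.0
```

```bash
python3 - <<'E'
from h import *
s=r.get_state();print(s['time_s'],s['tcp_pos'],s['eef_rot'],s['contact_force'],s['moment'])
a=snap('wrist','w6.png');c=snap('side','s6.png')
cv2.imwrite('pics/c6.png',np.hstack([cv2.resize(a[40:190,210:310],None,fx=4,fy=4,interpolation=cv2.INTER_CUBIC),cv2.resize(c[210:360,300:400],None,fx=4,fy=4,interpolation=cv2.INTER_CUBIC)]))
E
```

```text
7.275 [ 0.61539896 -0.26875243  0.18657567] [-1.79907528e+02  1.91262296e-03 -1.06206138e+02] [ 0.62615043  0.24503546 -3.38446814] [ 0.03150178 -0.08237489  0.01018127]
```

View pics/c6.png

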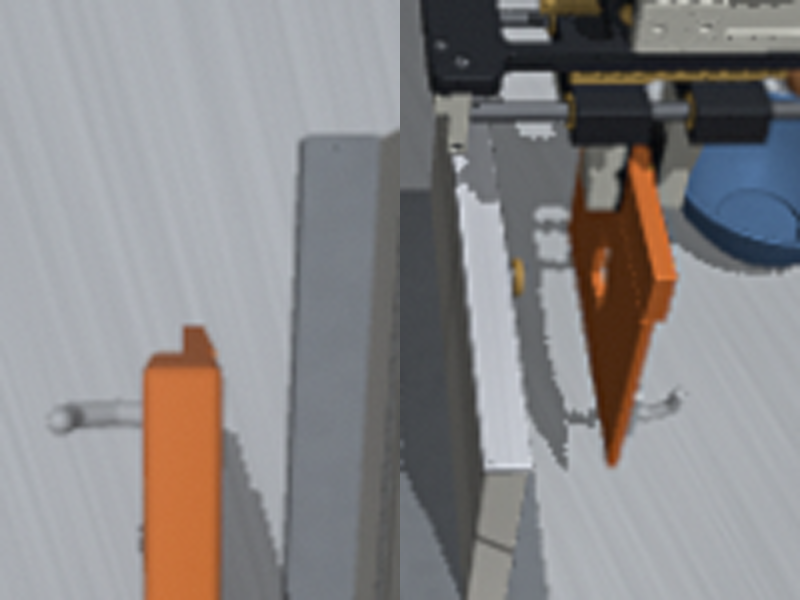

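```bash
python3 - <<'E'
from h import *
np.set_printoptions(precision=2,suppress=True)
A=lambda u,v,z:atz('wrist',210+u/4,40+v/4,z)
y=np.radians(-16.3);ux=np.array([np.cos(y),np.sin(y),0]);uy=np.array([-ux[1],ux[0],0])
fc=np.array([.5352,-.3601,0])
F=lambda q:np.array([(q-fc)@ux*1e3+10,(q-fc)@uy*1e3-130,q[2]*1e3])
print('foot corner now',F(A(301,136,.012)))
for p in[(145,368,.1965),(221,368,.1965),(184,327,.0565),(206,327,.0565)]:print('rack',F(A(*p)))
def onp(u,v,x):
  o,d=ray('side',u,v);k=((x-10)/1e3-(o-fc)@ux)/(d@ux);return F(o+k*d)
S=lambda u,v:(300+(u-400)/4,210+v/4)
for n,p,x in(('screw',(518,275),20),('slot',(604,243),56),('holebot',(598,308),56),('holemid',(600,285),56),('nearbot',(611,466),57)):print(n,onp(*S(*p),x))
print('tcp',F(np.array(r.get_state()['tcp_pos'])))
E
```

```text
foot corner now [  30.03 -128.96   12.  ]
rack [ 66.56 -86.77 196.5 ]
rack [ 57.56 -86.79 196.5 ]
rack [ 61.57 -81.72  56.5 ]
rack [ 56.21 -81.73  56.5 ]
screw [ 20.   -11.02 101.46]
slot [ 56.   -17.58 131.65]
holebot [ 56.   -27.86  97.63]
holemid [ 56.   -23.96 109.57]
nearbot [ 57.   -90.41  63.37]
tcp [ 61.17 -19.79 186.44]
```

{"method": "jog_arm", "body": {
  "deltas": [
    [[-1,-0.83,0.35,-0.1,0],[-1,-0.8,0.23,0,0],[-1,-0.8,0.23,0,0],[-1,-0.5,0.15,0,0],[-1,-0.3,0.09,0,0],[-1,0,0,0,0],[-1,0,0,0,0]]
  ]
}}

```text
time_s: 8.25
tcp_pos: [0.5828, -0.2581, 0.1845]
eef_rot: [-180.0, -0.0, -106.2]
contact_force: [0.1, -0.3, -3.5]
gripper_width: 0.0098
gripper_force: 25.0
```

```bash
python3 - <<'E'
from h import *
s=r.get_state();print(s['time_s'],s['tcp_pos'],s['eef_rot'],s['contact_force'],s['moment'])
a=snap('wrist','w7.png');c=snap('side','s7.png')
cv2.imwrite('pics/c7.png',np.hstack([cv2.resize(a[40:190,210:310],None,fx=4,fy=4,interpolation=cv2.INTER_CUBIC),cv2.resize(c[230:330,300:367],(400,600),interpolation=cv2.INTER_CUBIC)]))
E
```

```text
8.25 [ 0.5827867  -0.25814717  0.18453683] [-1.79994193e+02 -2.53560909e-03 -1.06214182e+02] [ 0.13327671 -0.34338595 -3.50847489] [ 0.00267642 -0.03991164  0.00791325]
```

View pics/c7.png

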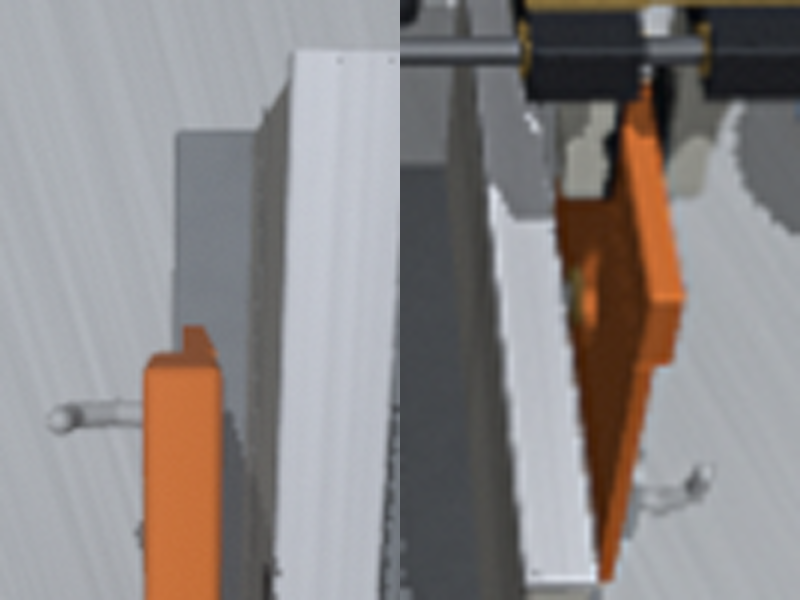

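The side crop shows the brass head at (575,290), right in front of the keyhole at (590,290). The wrist crop shows the rack corner at (221,368) and the cap corner at (294,50). I'll recheck the relative offset, then go in.

```bash
python3 - <<'E'
from h import *
np.set_printoptions(precision=2,suppress=True)
A=lambda u,v,z:atz('wrist',210+u/4,40+v/4,z)
y=np.radians(-16.3);ux=np.array([np.cos(y),np.sin(y),0]);uy=np.array([-ux[1],ux[0],0])
fc=A(293,50,.13);print(fc*1e3)
F=lambda q:np.array([(q-fc)@ux*1e3+10,(q-fc)@uy*1e3-130,q[2]*1e3])
print('foot corner',F(A(177,131,.012)),'cap low',F(A(275,598,.13)))
for p in[(145,368,.1945),(221,368,.1945),(184,327,.0545),(206,327,.0545)]:print('rack',F(A(*p)))
E
```

```text
[ 535.03 -360.24  130.  ]
foot corner [  29.19 -128.82   12.  ] cap low [ 10.31 -35.88 130.  ]
rack [ 32.54 -85.6  194.5 ]
rack [ 23.55 -85.62 194.5 ]
rack [ 27.35 -80.58  54.5 ]
rack [ 21.99 -80.59  54.5 ]
```

{"method": "jog_arm", "body": {
  "deltas": [
    [[-1,-0.14,0.04,0,0],[-1,-0.14,0.04,0,0],[-1,-0.14,0.04,0,0],[-1,0,0,0,0]]
  ]
}}

```text
time_s: 8.85
tcp_pos: [0.5783, -0.2568, 0.1846]
eef_rot: [-180.0, 0.0, -106.2]
contact_force: [0.7, 0.8, -2.8]
gripper_width: 0.0102
gripper_force: 25.0
```

{"method": "jog_arm", "body": {
  "deltas": [
    [[-1,-0.14,0.04,0,0],[-1,-0.14,0.04,0,0],[-1,0,0,0,0]]
  ]
}}

```text
time_s: 9.22
tcp_pos: [0.5755, -0.2561, 0.1846]
eef_rot: [-180.0, 0.0, -106.2]
contact_force: [-0.6, -0.6, -2.9]
gripper_width: 0.0099
gripper_force: 25.0
```

{"method": "jog_arm", "body": {
  "deltas": [
    [[-1,-0.14,0.04,0,0],[-1,0,0,0,0]]
  ]
}}

```text
time_s: 9.48
tcp_pos: [0.5741, -0.2557, 0.1846]
eef_rot: [180.0, 0.0, -106.2]
contact_force: [0.1, -0.2, -3.3]
gripper_width: 0.01
gripper_force: 25.0
```

{"method": "jog_arm", "body": {
  "deltas": [
    [[-1,-0.1,0.03,0,0],[-1,0,0,0,0]]
  ]
}}

```text
time_s: 9.72
tcp_pos: [0.5731, -0.2554, 0.1846]
eef_rot: [-180.0, -0.0, -106.2]
contact_force: [-0.0, 0.2, -3.4]
gripper_width: 0.01
gripper_force: 25.0
```

{"method": "jog_arm", "body": {
  "deltas": [
    [[-1,-0.1,0.03,0,0],[-1,0,0,0,0]]
  ]
}}

```text
time_s: 9.98
tcp_pos: [0.5721, -0.2551, 0.1845]
eef_rot: [180.0, 0.0, -106.2]
contact_force: [-0.3, -0.6, -2.9]
gripper_width: 0.0099
gripper_force: 25.0
```

{"method": "jog_arm", "body": {
  "deltas": [
    [[-1,-0.06,0.02,0,0],[-1,0,0,0,0]]
  ]
}}

```text
time_s: 10.22
tcp_pos: [0.5717, -0.2549, 0.1846]
eef_rot: [-180.0, 0.0, -106.2]
contact_force: [0.9, -1.2, -3.4]
gripper_width: 0.0096
gripper_force: 25.0
```

{"method": "jog_arm", "body": {
  "deltas": [
    [[-1,-0.05,0.015,0,0],[-1,0,0,0,0]]
  ]
}}

```text
time_s: 10.48
tcp_pos: [0.5715, -0.2548, 0.1847]
eef_rot: [-180.0, 0.0, -106.2]
contact_force: [2.0, -0.9, -4.0]
gripper_width: 0.0099
gripper_force: 25.0
```

{"method": "jog_arm", "body": {
  "deltas": [
    [[-1,0.05,-0.015,0,0],[-1,0.01,0.03,-0.2,0],[-1,0.01,0.03,-0.2,0],[-1,0,0,-0.2,0],[-1,0,0,0,0]]
  ]
}}

```text
time_s: 11.1
tcp_pos: [0.5718, -0.2542, 0.1783]
eef_rot: [180.0, 0.0, -106.2]
contact_force: [1.5, 0.3, -3.5]
gripper_width: 0.0099
gripper_force: 25.0
```

{"method": "jog_arm", "body": {
  "deltas": [
    [[-1,0,0,-0.2,0],[-1,0,0,-0.2,0],[-1,0,0,0,0]]
  ]
}}

```text
time_s: 11.48
tcp_pos: [0.5718, -0.2542, 0.1743]
eef_rot: [180.0, 0.0, -106.2]
contact_force: [2.1, -0.6, -3.9]
gripper_width: 0.0099
gripper_force: 25.0
```

{"method": "jog_arm", "body": {
  "deltas": [
    [[-1,0,0,-0.2,0],[-1,0,0,-0.1,0],[-1,0,0,0,0]]
  ]
}}

```text
time_s: 11.85
tcp_pos: [0.5718, -0.2543, 0.1714]
eef_rot: [180.0, 0.0, -106.2]
contact_force: [1.7, -0.9, -3.7]
gripper_width: 0.0096
gripper_force: 25.0
```

{"method": "jog_arm", "body": {
  "deltas": [
    [[-1,0,0,-0.15,0],[-1,0,0,-0.15,0],[-1,0,0,0,0]]
  ]
}}

```text
time_s: 12.22
tcp_pos: [0.5718, -0.2542, 0.1684]
eef_rot: [180.0, 0.0, -106.2]
contact_force: [1.7, -0.2, -2.9]
gripper_width: 0.0097
gripper_force: 25.0
```

{"method": "jog_arm", "body": {
  "deltas": [
    [[-1,0,0,-0.15,0],[-1,0,0,-0.15,0],[-1,0,0,0,0]]
  ]
}}

```text
time_s: 12.6
tcp_pos: [0.5718, -0.2543, 0.1654]
eef_rot: [180.0, 0.0, -106.2]
contact_force: [1.0, -0.4, -3.8]
gripper_width: 0.0098
gripper_force: 25.0
```

{"method": "jog_arm", "body": {
  "deltas": [
    [[-1,0,0,-0.15,0],[-1,0,0,0,0]]
  ]
}}

```text
time_s: 12.85
tcp_pos: [0.5718, -0.2543, 0.1639]
eef_rot: [180.0, 0.0, -106.2]
contact_force: [1.8, -0.3, -3.2]
gripper_width: 0.0096
gripper_force: 25.0
```

{"method": "jog_arm", "body": {
  "deltas": [
    [[-1,0,0,-0.1,0],[-1,0,0,0,0]]
  ]
}}

```text
time_s: 13.1
tcp_pos: [0.5718, -0.2543, 0.163]
eef_rot: [180.0, -0.0, -106.2]
contact_force: [1.6, -1.3, -3.1]
gripper_width: 0.0099
gripper_force: 25.0
```

{"method": "jog_arm", "body": {
  "deltas": [
    [[-1,0,0,-0.08,0],[-1,0,0,0,0]]
  ]
}}

```text
time_s: 13.35
tcp_pos: [0.5718, -0.2543, 0.1622]
eef_rot: [180.0, 0.0, -106.2]
contact_force: [2.0, 0.4, -3.0]
gripper_width: 0.0096
gripper_force: 25.0
```

{"method": "jog_arm", "body": {
  "deltas": [
    [[-1,0,0,-0.06,0],[-1,0,0,0,0]]
  ]
}}

```text
time_s: 13.6
tcp_pos: [0.5718, -0.2543, 0.1616]
eef_rot: [180.0, 0.0, -106.2]
contact_force: [1.5, -0.0, -3.6]
gripper_width: 0.0099
gripper_force: 25.0
```

{"method": "jog_arm", "body": {
  "deltas": [
    [[-1,0,0,-0.06,0],[-1,0,0,0,0]]
  ]
}}

```text
time_s: 13.85
tcp_pos: [0.5718, -0.2543, 0.1613]
eef_rot: [-180.0, -0.0, -106.2]
contact_force: [0.8, -0.6, 0.5]
gripper_width: 0.01
gripper_force: 25.0
```

{"method": "jog_arm", "body": {
  "deltas": [
    [[-1,0,0,-0.06,0],[-1,0,0,0,0]]
  ]
}}

```text
time_s: 14.1
tcp_pos: [0.5719, -0.2544, 0.1611]
eef_rot: [-180.0, -0.0, -106.2]
contact_force: [-1.3, 1.0, 5.2]
gripper_width: 0.0097
gripper_force: 25.0
```

{"method": "jog_arm", "body": {
  "deltas": [
    [[-1,0,0,-0.06,0],[-1,0,0,0,0]]
  ]
}}

```text
time_s: 14.35
tcp_pos: [0.572, -0.2544, 0.1609]
eef_rot: [-179.9, -0.0, -106.2]
contact_force: [-2.1, 1.8, 8.8]
gripper_width: 0.0096
gripper_force: 25.0
```

{"method": "jog_arm", "body": {
  "deltas": [
    [[-1,0,0,0.12,0],[-1,0,0,0,0]]
  ],
  "force": 8
}}

```text
time_s: 14.6
tcp_pos: [0.5719, -0.2544, 0.1612]
eef_rot: [-180.0, -0.0, -106.2]
contact_force: [0.0, 0.2, 3.4]
gripper_width: 0.0103
gripper_force: 8.0
```

{"method": "jog_arm", "body": {
  "deltas": [
    [[-1,0,0,0,0],[-1,0,0,0,0],[-0.5,0,0,0,0],[-0.4,0,0,0,0],[-0.3,0,0,0,0],[-0.3,0,0,0,0],[-0.3,0,0,0,0]]
  ],
  "force": 3
}}

```text
time_s: 15.48
tcp_pos: [0.5717, -0.2543, 0.161]
eef_rot: [180.0, -0.0, -106.2]
contact_force: [-0.4, -1.1, 0.5]
gripper_width: 0.0306
gripper_force: 0.0
```

{"method": "jog_arm", "body": {
  "deltas": [
    [[-0.3,0,0,1,0],[-0.3,0,0,2,0],[-0.3,0,0,3,0],[-0.3,0,0,3,0],[-0.3,0,0,3,0],[-0.3,0,0,0,0],[-0.3,0,0,0,0]]
  ]
}}

```text
time_s: 16.35
tcp_pos: [0.5715, -0.2542, 0.2811]
eef_rot: [-180.0, 0.0, -106.2]
contact_force: [-0.2, 0.6, -1.2]
gripper_width: 0.031
gripper_force: 0.0
```

```bash
python3 - <<'E'
from h import *
s=r.get_state();print(s['time_s'],s['tcp_pos'],s['contact_force'],s['gripper_width'])
a=snap('wrist','w9.png');c=snap('side','s9.png')
cv2.imwrite('pics/c9.png',np.hstack([cv2.resize(a[40:265,180:330],(400,600),interpolation=cv2.INTER_CUBIC),cv2.resize(c[240:375,290:380],(400,600),interpolation=cv2.INTER_CUBIC)]))
E
```

```text
16.35 [ 0.5715368  -0.25416165  0.28113614] [-0.18054791  0.56131602 -1.18227232] 0.030999563651803782
```

View pics/c9.png

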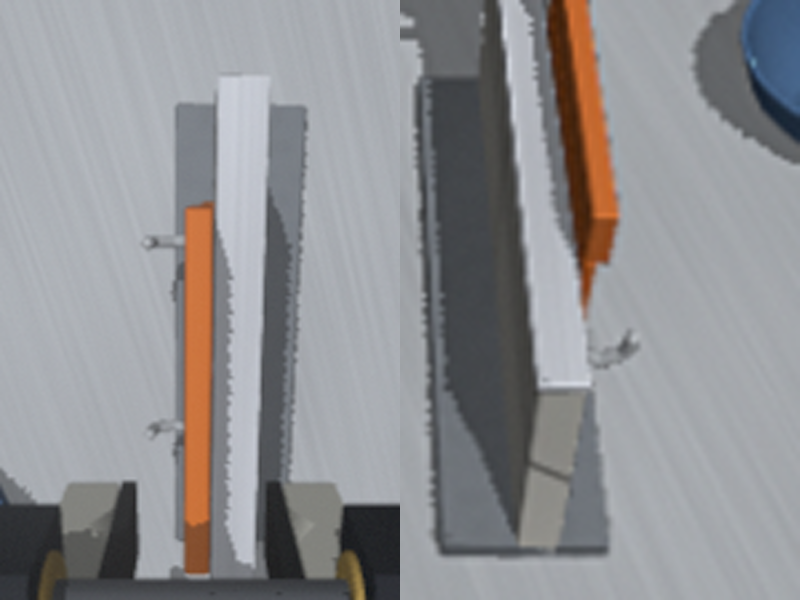

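The rack hangs parallel to the panel with the fingers clear: its top edge runs from (200,207) to (198,520) in the wrist crop. I'll let it settle, check that it is still, and hand in.

{"method": "jog_arm", "body": {
  "deltas": [
    [[-0.3,0,0,0,0],[-0.3,0,0,0,0],[-0.3,0,0,0,0],[-0.3,0,0,0,0],[-0.3,0,0,0,0],[-0.3,0,0,0,0],[-0.3,0,0,0,0],[-0.3,0,0,0,0]]
  ]
}}

```text
time_s: 17.45
tcp_pos: [0.5717, -0.2543, 0.2811]
eef_rot: [180.0, -0.0, -106.2]
contact_force: [-0.5, 0.2, 0.7]
gripper_width: 0.0301
gripper_force: 0.0
```

```bash
python3 - <<'E'
from h import *
c0=cv2.imread('pics/w9.png')
def m(im):
    k=cv2.inRange(cv2.cvtColor(im,cv2.COLOR_BGR2HSV),(5,150,60),(18,255,255));k[:80]=0;k[:,:235]=0;k[:,280:]=0
    M=cv2.moments(k[:250],True);return M['m00'],M['m10']/M['m00'],M['m01']/M['m00']
print(m(c0))
for i in range(3): print(m(r.capture('wrist')))
P=lambda u,v,z:atz('wrist',180+u*.375,40+v*.375,z)
a,b=P(200,207,.171),P(198,520,.171);print(a,b,np.linalg.norm(a-b))
print(r.close_job())
E
```

```text
(1171.0, 253.92997438087104, 181.9803586678053)
(1210.0, 254.1107438016529, 181.3314049586777)
(1207.0, 254.09859154929578, 181.4275062137531)
(1207.0, 254.09859154929578, 181.41673570836787)
[ 0.55413995 -0.31890292  0.171     ] [ 0.58757475 -0.20658707  0.171     ] 0.11718675930236672
the job is handed in; nothing more can be done
None
```

The orange rack is hanging on the brass screw by its slot, released and at rest, and the job was handed in after about 18 s; the interface gave no verdict. Contact forces read at the wrist stayed well under the 20 N limit.

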